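# Fit a filter cartridge into its bayonet port

### The job

Fit the loose filter cartridge into the round filter head on the bench. Set it upright in the port, feel for the angle at which its two lugs drop into the slots, push it down against the spring, twist it clockwise (seen from above) about a quarter turn to the stop, and let it spring up so that it stays locked. Go gently, feeling your way without forcing it against the head, and leave the glassware around it where it stands.

Things in the scene. Friction and masses are not known exactly. Their poses are not given: they have to be found in the camera images.
- cartridge: The loose filter cartridge, upright on the bench at the left, 100 mm high, about 0.2 kg (0.14 to 0.27). Origin: centre of its underside, z up its axis. Round grey neck, 44 mm in diameter, z 0 to 30 mm, its foot chamfered to 37 mm over the lowest 4.5 mm; above it a white drum, 60 mm in diameter, z 30 to 56 mm. A half turn about z makes no difference.
- grip (a point): Where to pinch the cartridge, 83 mm above its underside on its axis: a flat upright white grip, 46 mm long along the cartridge's x, 16 mm thick along y, z 54 to 100 mm. Pinch it across y, fingertips above z 60 mm.
- lugs (a point): Centre of the cartridge's two opposite lugs, 9 mm above its underside: they stick out of the neck at the cartridge's +x and -x, to 30 mm from its axis, each 12 mm wide along y, z 6 to 12 mm.
- dock: The filter head, bolted to the bench: round white housing 116 mm in diameter, 40 mm high, on a 132 mm foot, two pipe stubs on its +x side, a small dark index mark on its rim at -x. Origin: centre of its underside, on the port's axis; z up; heights in the entries below are from here. More than 60 N between cartridge and head counts as forcing it.
- port (a point): Mouth of the port, at 38.5 mm: top face of the steel bayonet ring in the housing, bore 48 mm, with two opposite 17 mm wide entry slots for the lugs. The ring's angle is not measured: the slots' line lies up to 0.45 rad either way from the head's x. Lugs resting on the ring beside the slots: underside of the cartridge at 32.5 mm; over the slots it drops.
- bore_floor (a point): Hard floor of the bore, at 14 mm. A sprung seat meets the cartridge's underside at 28 mm, pushing up with 4 N there, 10 N at 14 mm. With its underside at 14 to 16 mm the lugs pass below a lip (underside at 28.5 mm), and the cartridge twists, only clockwise from above, by about 1.4 rad from the slots to a rigid end stop.
- lock_level (a point): Where the underside of the locked cartridge lies, at 20.5 mm: let up at the end stop, it is raised by the spring into two pockets and can neither turn back nor lift out. Let up short of the stop it stays about 4 mm lower, under the lip; untwisted it springs back to 28 mm.
- petri_dish: Bystander: glass dish with a lid, 67 mm wide, 18 mm high, standing on the bench; origin at the centre of its underside. Leave it alone.
- beaker: Bystander: small beaker, 44 mm wide, 58 mm high, standing on the bench; origin at the centre of its underside. Leave it alone.
- vial: Bystander: small capped vial, 23 mm wide, 56 mm high, standing on the bench; origin at the centre of its underside. Leave it alone.
Things that resemble listed ones, but are neither listed nor needed, are in the scene too. What is shaped like the cartridge but orange or pink is not meant.

How it is judged (in metres and radians):
On the way:
1. the cartridge stands upright in the port, pressed down against the spring to locking depth (underside less than 18 mm above the head's underside) (horizontal distance between cartridge and dock below 0.004 m and angle between cartridge's own z axis and vertical below 0.07 rad and z of cartridge in the frame of dock below 0.018 m), for 0.1 s.
At the end, for the whole second after the job is handed in: The cartridge stands upright (within 0.07 rad) on the axis of the port (within 4 mm), twisted by more than 0.8 rad from the head's x axis and sprung up into its locking pockets (underside 18.8 to 22.3 mm above the head's underside), at rest (horizontal distance between cartridge and dock below 0.004 m and angle between cartridge's own z axis and vertical below 0.07 rad and z of cartridge in the frame of dock between 0.0188 and 0.0223 m and angle between the x axis of cartridge and the x axis of dock, either way round above 0.8 rad and linear speed of cartridge below 0.01 m/s); the robot touches nothing.
It fails at once if more than 60 N between the cartridge and the filter head (contact force between cartridge and dock above 60 N).
It fails at once if the petri_dish is shifted by more than 15 mm or tipped (distance of petri_dish from where it was at the start of the episode above 0.015 m or angle between petri_dish's own z axis and vertical above 0.3 rad).
It fails at once if the beaker is shifted by more than 15 mm or tipped (distance of beaker from where it was at the start of the episode above 0.015 m or angle between beaker's own z axis and vertical above 0.3 rad).
It fails at once if the vial is shifted by more than 15 mm or tipped (distance of vial from where it was at the start of the episode above 0.015 m or angle between vial's own z axis and vertical above 0.3 rad).
It also fails if it takes over 67 s, if anything falls off the work surface, if the arm or the gripper's body presses on something with over 40 N, if the wrist force passes 120 N, or if a joint passes its speed limit or range.

### The arm

A 6-joint arm with a two-finger parallel gripper is mounted at the origin on a cart in front of the work surface, level with it; the furniture and walls round the work are solid. World frame = base frame: x ahead of the robot, y to its left, z up, the work surface at z = 0. Lengths are in m, angles in degrees, forces in N, time in s.
With the tool pointing down it reaches from about 0.275 to 0.975 m from the base axis. Payload 8.4 kg.
Tool frame: the origin (TCP) lies on the centre line of the jaws, within the pads' length; the fingertips stand 14 mm ahead of it and the grasp point (between the pads) lies 5 mm behind it; z points along the fingers, y is the line along which they close (so a half turn about z gives the same grasp; the last joint's range is limited). The gripper opens to 92 mm and grips with 3 to 60 N. Pads are 20 mm wide; open, the fingers measure 128 mm over their backs; the gripper's body (75 mm by 189 mm) begins 69 mm behind the grasp point.
Start: joints at [68.044, 20.225, 93.587, -0, 66.188, -0.138], TCP at [0.232, 0.58, 0.229] pointing down, gripper open.
Joint ranges: [-150.9, 150.9], [-52.94, 120.26], [3.33, 152.33], [-74.26, 254.26], [0, 154.13], [-172.89, 172.89]. Speed limits (degrees/s): [127.2, 127.2, 159.86, 180, 180, 180].

### API

Orientations are given as [roll, pitch, yaw] about the fixed x, y, z axes, in that order (R = Rz(yaw) Ry(pitch) Rx(roll)).
In Python, from station import * gives the robot as it stands. The module is installed in compiled form; this text tells all that it offers.
- The arm moves only by the shell command python3 -m handwheel 'ROWS' [FORCE]. ROWS is JSON, a list of rows, each a list of 3 entries, a list of its own where there are three numbers: the finger opening in m, from 0 to 0.0919, then the shift along the world's x, y, z in m, then the turn, a rotation vector about the world's x, y, z in rad. In form: [[hand, [tx, ty, tz], [rx, ry, rz]], ...]. A call has 1 to 20 rows; each row is the pose to reach, as a shift and turn from the pose commanded when the call began; what a row does not reach only later rows make up. A row lasts 1/12 s, in which the tool goes at most 41.7 mm and 7.16 degrees, less where a joint would pass 70% of its speed; a pose out of reach is approached as far as the arm can. A call with a gripper value outside its range is refused whole. The fingers move at their own pace and stop on an object; FORCE is the grip in N (left out, the last holds). Time passes only in rows, so rows that repeat a pose let the fingers close. It gives the time, the measured TCP pose, the force, the opening and the grip force at its end, in the units of the state.
- sense(): the state, without advancing time (a new reading comes with each control period).
- grab_frame(name): name is "scene" or "top" or "wrist"; returns a dict with "img" (480x640x3 uint8, blue, green, red), "z_map" (480x640 float32, m along the optical axis (not along the pixel's ray), 0 where there is no reading), "fov_y" (degrees; the focal length in pixels is half the picture's height over the tangent of half this angle, whatever the lens; pixels are square), "cx", "cy" (the principal point, pixels), "dist_coeffs" ([k1, k2, p1, p2, k3] as OpenCV has them; the pictures are not rectified), "rvec" (rotation vector, rad) and "tvec" (3), from world to camera coordinates, as OpenCV has them. Camera axes: x right, y down, z forward; pixel columns grow to the right and rows downward; lengths in m; the calibration is good to about 2 mm. A picture is of the moment at which its call begins.
- hand_in(): hands the job in; it is judged then, once.
The state is a dict: "t": time; "qpos": joint angles; "qd": joint speeds; "joint_efforts": joint torques, N m; "tool_pos": TCP position; "tool_rot": TCP orientation; "force": force on the tool from outside, world axes, zero at the start; "wrist_torque": the same for the moment, N m; "gripper_width": finger opening in m; "finger_force": force on a finger pad.
Only numpy, scipy, OpenCV 4.12 (cv2) and the standard library are available. Lean on these libraries where they do the work, as an engineer would, in place of code of your own. Each camera call takes 0.05 s, during which the arm holds its last target. There are 200 camera calls.

## Working session

There is one attempt and no reset: what is moved stays moved. The work goes in short steps, Python scripts to look and compute and a shell command to move; the robot and the scene stay as the last step left them, time stands still between calls to the robot, and variables do not carry over. Pictures are saved under pics/ and viewed, at most 10 in all, crops included, and the job is handed in when it is done.

```bash
mkdir -p pics; cat > h.py <<'E'
from station import *
import numpy as np, cv2
def K(f):
    F=240/np.tan(np.radians(f["fov_y"])/2)
    return np.array([[F,0,f["cx"]],[0,F,f["cy"]],[0,0,1.]])
def rt(f): return cv2.Rodrigues(np.array(f["rvec"],float))[0],np.array(f["tvec"],float).ravel()
def ray(f,uv):
    n=cv2.undistortPoints(np.array(uv,float).reshape(-1,1,2),K(f),np.array(f["dist_coeffs"],float)).reshape(-1,2)
    R,t=rt(f); d=np.c_[n,np.ones(len(n))]
    return -R.T@t, d@R
def plane(f,uv,z):
    c,d=ray(f,uv); return c+d*((z-c[2])/d[:,2])[:,None]
def cloud(f):
    v,u=np.mgrid[0:480,0:640]; c,d=ray(f,np.c_[u.ravel(),v.ravel()])
    P=c+d*f["z_map"].ravel()[:,None].astype(float); P[f["z_map"].ravel()==0]=np.nan
    return P.reshape(480,640,3)
E
python3 - <<'E'
from h import *
s=sense();print(s)
for n in ["scene","top"]:
    f=grab_frame(n);cv2.imwrite(f"pics/{n}0.png",f["img"]);np.save(f"{n}0.npy",f,allow_pickle=True)
    R,t=rt(f);print(n,-R.T@t)
E
```

```text
{'t': 0.0, 'qpos': array([ 6.80447477e+01,  2.02607937e+01,  9.36309043e+01, -3.12713356e-04,
        6.61908218e+01, -1.36861501e-01]), 'qd': array([ 4.01932783e-05, -4.80810646e-02, -9.02575107e-02, -1.75908302e-02,
        5.75170199e-03,  3.11928337e-02]), 'joint_efforts': array([-1.42626301e-03, -5.93860710e+01, -3.34199417e+01,  6.97459280e-02,
        2.34777457e-02, -1.20027926e-04]), 'tool_pos': array([0.23209384, 0.57975396, 0.22786851]), 'tool_rot': array([-1.79917480e+02,  8.88034649e-05,  1.58181736e+02]), 'force': array([0.27350166, 0.00700286, 0.75627624]), 'wrist_torque': array([-0.00258366,  0.03950866,  0.02560694]), 'finger_force': 0.0, 'gripper_width': 0.09176561637427044}
scene [ 0.0722671  -0.58929396  1.13103908]
top [0.38770527 0.15118298 1.20711357]
```

View pics/top0.png

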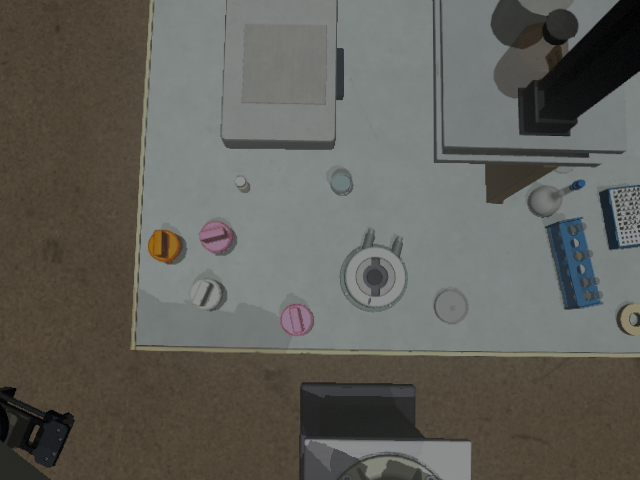

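View pics/scene0.png

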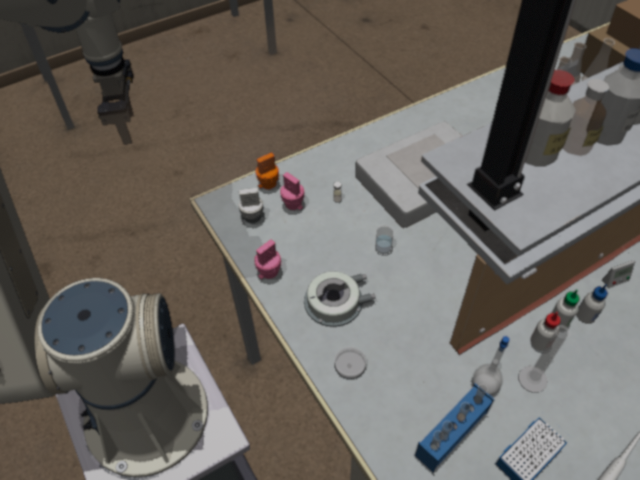

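The top view shows the white cartridge at (207,293), the head at (374,277) with stubs up and index mark near (369,301), the petri dish at (451,306), the beaker at (341,181) and the vial at (242,183). Next I'll measure the cartridge and the head.

```bash
python3 - <<'E'
from h import *
f=np.load("top0.npy",allow_pickle=True).item()
P=cloud(f);img=f["img"]
def box(u,v,r): 
    m=np.zeros((480,640),bool);m[v-r:v+r,u-r:u+r]=1;return m
Z=P[...,2]
print("table z",np.nanmedian(Z[320:340,350:420]))
m=box(207,293,30)
g=m&(Z>.085)&(Z<.115); print("grip n",g.sum(),np.nanmedian(Z[g]))
vu=np.argwhere(g)[:,::-1].astype(np.float32)
r=cv2.minAreaRect(vu);print(r)
b=plane(f,cv2.boxPoints(r),.1);print(b[:,:2].round(4),"ctr",b.mean(0),[np.linalg.norm(b[i]-b[i-1]).round(4) for i in range(4)])
e=b[1]-b[0];e2=b[2]-b[1];e=e if np.linalg.norm(e)>np.linalg.norm(e2) else e2
print("long axis yaw",np.degrees(np.arctan2(e[1],e[0])))
pg=P[g][:,:2];w,V=np.linalg.eigh(np.cov(pg.T));print("cloud ctr",pg.mean(0),np.degrees(np.arctan2(V[1,1],V[0,1])),np.sqrt(w*12))
dr=m&(Z>.05)&(Z<.06);c=P[dr][:,:2];print("drum",dr.sum(),c.min(0),c.max(0),(c.min(0)+c.max(0))/2)
# dock rim top
m=box(374,277,45);d=m&(Z>.036)&(Z<.046)
(cx,cy),rad=cv2.minEnclosingCircle(np.argwhere(d)[:,::-1].astype(np.float32));print("dock px",cx,cy,rad,d.sum(),np.nanmedian(Z[d]))
hull=cv2.convexHull(np.argwhere(d)[:,::-1].astype(np.float32)).reshape(-1,2)
q=plane(f,hull,.04);A=np.c_[2*q[:,:2],np.ones(len(q))];s=np.linalg.lstsq(A,(q[:,:2]**2).sum(1),rcond=None)[0]
print("dock circ",s[:2],np.sqrt(s[2]+s[0]**2+s[1]**2))
cv2.imwrite("pics/dock0.png",cv2.resize(img[225:330,320:430],None,fx=5,fy=5,interpolation=cv2.INTER_CUBIC))
for n,(u,v,h) in dict(petri=(451,306,.018),beaker=(341,181,.05),vial=(242,183,.05),pink1=(297,320,.1),pink2=(216,237,.1),stubs=(368,235,.02),stub2=(397,242,.02)).items(): print(n,plane(f,[[u,v]],h)[0])
E
```

```text
table z -0.0003710365914298963
grip n 248 0.09900032792856439
((200.5243682861328, 293.2804870605469), (9.987554550170898, 26.051448822021484), 24.77513885498047)
[[0.4025 0.3654]
 [0.4449 0.3475]
 [0.4378 0.3309]
 [0.3954 0.349 ]] ctr [0.42014028 0.34820012 0.1       ] [np.float64(0.0179), np.float64(0.0461), np.float64(0.018), np.float64(0.0461)]
long axis yaw -22.95674810234486
cloud ctr [0.42061668 0.34810439] 158.6570664235397 [0.01663385 0.0451532 ]
drum 488 [0.39069168 0.31980624] [0.45021198 0.37653893] [0.42045183 0.34817259]
dock px 374.9957580566406 276.8876037597656 30.56819725036621 2009 0.03946101621275555
dock circ [0.45854835 0.03140827] 0.05710154321790922
petri [ 0.40615094 -0.11745028  0.018     ]
beaker [0.6391246  0.09773607 0.05      ]
vial [0.63204219 0.28600542 0.05      ]
pink1 [0.37593869 0.17519497 0.1       ]
pink2 [0.52167514 0.3240135  0.1       ]
stubs [0.54027383 0.04300402 0.02      ]
stub2 [ 0.527617   -0.01315193  0.02      ]
```

View pics/dock0.png

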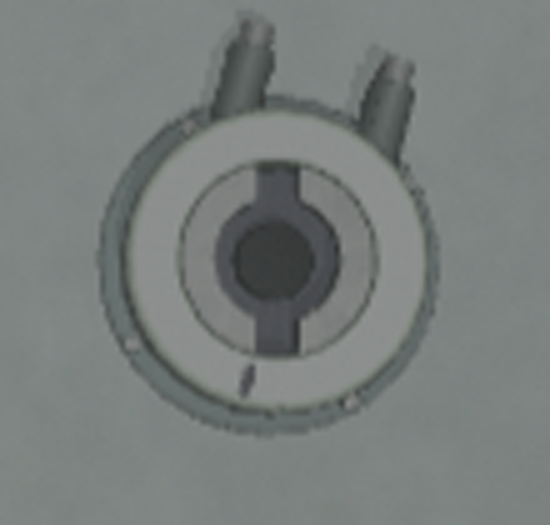

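The slots lie nearly along the image vertical, so close to world x. The tool yaw of 158° already matches the grip. I'll move above the cartridge and look with the wrist camera.

```bash
python3 -m handwheel '[[0.0919,[0.024,-0.029,0],[0,0,0]],[0.0919,[0.048,-0.058,0],[0,0,0]],[0.0919,[0.072,-0.087,0],[0,0,0]],[0.0919,[0.096,-0.116,0],[0,0,0]],[0.0919,[0.12,-0.145,0],[0,0,0]],[0.0919,[0.144,-0.174,0],[0,0,0]],[0.0919,[0.168,-0.205,0],[0,0,0]],[0.0919,[0.188,-0.232,0],[0,0,0]],[0.0919,[0.188,-0.232,0],[0,0,0]],[0.0919,[0.188,-0.232,0],[0,0,0]]]'
python3 - <<'E'
from h import *
print(sense()["tool_pos"],sense()["tool_rot"])
f=grab_frame("wrist");cv2.imwrite("pics/w0.png",f["img"])
R,t=rt(f);print(-R.T@t,R[2])
P=cloud(f);Z=P[...,2]
g=(Z>.093)&(Z<.106)&(np.hypot(P[...,0]-.42,P[...,1]-.348)<.04)
vu=np.argwhere(g)[:,::-1].astype(np.float32)
r=cv2.minAreaRect(vu);b=plane(f,cv2.boxPoints(r),.1);print(g.sum(),np.nanmedian(Z[g]),r,b.mean(0),[np.linalg.norm(b[i]-b[i-1]).round(4) for i in range(4)],b[:,:2])
for i in(0,1):e=b[i+1]-b[i];print(np.degrees(np.arctan2(e[1],e[0])))
T=np.load("top0.npy",allow_pickle=True).item()
s=plane(T,[[320+277/5,225+175/5],[320+279/5,225+340/5],[320+247/5,225+379/5],[320+254/5,225+35/5],[320+397/5,225+72/5]],.0385)
print(s[:,:2].round(4));d=s[0]-s[1];print("slot yaw",np.degrees(np.arctan2(d[1],d[0])),s[:2].mean(0)); c=np.array([.4585,.0314]);d=c-s[2,:2];print("dock yaw",np.degrees(np.arctan2(d[1],d[0])))
E
```

```text
t: 0.93
tool_pos: [0.421, 0.3468, 0.2284]
tool_rot: [-180.0, -0.0, 158.0]
force: [0.3, 0.2, -0.5]
gripper_width: 0.0916
finger_force: 0.0
[0.42103546 0.34684167 0.2283806 ] [-1.79979634e+02 -1.97836640e-02  1.57991637e+02]
[0.34929109 0.37734724 0.38501924] [ 0.25617819 -0.10479112 -0.96093265]
1021 0.10017210592462689 ((319.5, 231.0), (54.0, 19.0), 90.0) [0.4204614  0.35079113 0.1       ] [np.float64(0.0461), np.float64(0.0153), np.float64(0.0461), np.float64(0.016)] [[0.3961943  0.35227797]
 [0.40194902 0.36650745]
 [0.44485444 0.34961725]
 [0.43884783 0.33476183]]
67.98049238775454
-21.48763112370138
[[ 0.4904  0.0304]
 [ 0.4281  0.0293]
 [ 0.4133  0.0412]
 [ 0.5437  0.0394]
 [ 0.5305 -0.0152]]
slot yaw 1.0060229616768608 [0.4592838  0.02981946 0.0385    ]
dock yaw -12.274851350824019
```

View pics/w0.png

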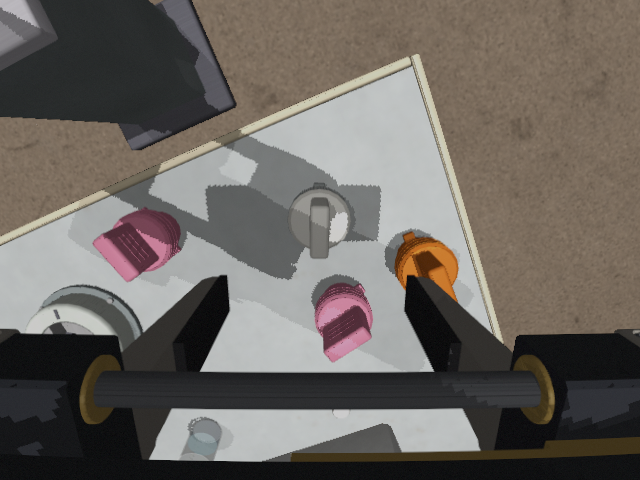

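The wrist view shows the white cartridge at (319,220), within about 2.5 mm of the top-view measurement, with clear space on both sides for the fingers. Descending and gripping.

```bash
python3 -m handwheel '[[0.0919,[-0.0005,0.0025,-0.03],[0,0,0]],[0.0919,[-0.0005,0.0025,-0.06],[0,0,0]],[0.0919,[-0.0005,0.0025,-0.09],[0,0,0]],[0.0919,[-0.0005,0.0025,-0.115],[0,0,0]],[0.0919,[-0.0005,0.0025,-0.135],[0,0,0]],[0.0919,[-0.0005,0.0025,-0.15],[0,0,0]],[0.0919,[-0.0005,0.0025,-0.15],[0,0,0]],[0.0919,[-0.0005,0.0025,-0.15],[0,0,0]]]'
python3 -m handwheel '[[0.05,[0,0,0],[0,0,0]],[0.04,[0,0,0],[0,0,0]],[0.03,[0,0,0],[0,0,0]],[0.025,[0,0,0],[0,0,0]],[0.02,[0,0,0],[0,0,0]],[0.016,[0,0,0],[0,0,0]],[0.01,[0,0,0],[0,0,0]],[0.01,[0,0,0],[0,0,0]],[0.01,[0,0,0],[0,0,0]],[0.01,[0,0,0],[0,0,0]]]' 30
```

```text
t: 1.65
tool_pos: [0.4186, 0.3514, 0.078]
tool_rot: [-179.9, -0.1, 158.3]
force: [0.4, 0.3, 0.2]
gripper_width: 0.0918
finger_force: 0.0
t: 2.48
tool_pos: [0.4198, 0.3507, 0.0786]
tool_rot: [-180.0, 0.0, 158.2]
force: [0.6, 0.4, 0.4]
gripper_width: 0.0275
finger_force: 0.0
```

```bash
python3 -m handwheel '[[0.01,[0,0,0],[0,0,0]],[0.01,[0,0,0],[0,0,0]],[0.01,[0,0,0],[0,0,0]],[0.01,[0,0,0],[0,0,0]],[0.01,[0,0,0],[0,0,0]],[0.01,[0,0,0],[0,0,0]]]' 30
python3 -m handwheel '[[0.01,[0,0,0.01],[0,0,0]],[0.01,[0,0,0.03],[0,0,0]],[0.01,[0,0,0.06],[0,0,0]],[0.01,[0,0,0.09],[0,0,0]],[0.01,[0,0,0.11],[0,0,0]],[0.01,[0,0,0.11],[0,0,0]]]'
```

```text
t: 2.98
tool_pos: [0.4197, 0.3506, 0.0785]
tool_rot: [-180.0, -0.0, 158.2]
force: [-1.0, 0.4, -3.6]
gripper_width: 0.0156
finger_force: 30.0
t: 3.48
tool_pos: [0.4218, 0.3524, 0.1935]
tool_rot: [179.6, 0.2, 158.2]
force: [1.1, 0.7, -3.1]
gripper_width: 0.0157
finger_force: 30.0
```

```bash
python3 -m handwheel '[[0.01,[0.003,-0.015,0.02],[0,0,0.02]],[0.01,[0.007,-0.045,0.02],[0,0,0.06]],[0.01,[0.011,-0.08,0.02],[0,0,0.1]],[0.01,[0.015,-0.115,0.02],[0,0,0.15]],[0.01,[0.02,-0.15,0.02],[0,0,0.2]],[0.01,[0.024,-0.185,0.02],[0,0,0.25]],[0.01,[0.028,-0.22,0.02],[0,0,0.3]],[0.01,[0.032,-0.255,0.02],[0,0,0.34]],[0.01,[0.036,-0.285,0.02],[0,0,0.38]],[0.01,[0.039,-0.308,0.02],[0,0,0.4]],[0.01,[0.039,-0.3195,0.02],[0,0,0.4]],[0.01,[0.039,-0.3195,0.02],[0,0,0.4]],[0.01,[0.039,-0.3195,0.02],[0,0,0.4]],[0.01,[0.039,-0.3195,0.02],[0,0,0.4]],[0.01,[0.039,-0.3195,0.02],[0,0,0.4]]]'
python3 - <<'E'
from h import *
s=sense();print(s["tool_pos"],s["tool_rot"],s["force"])
fs={n:grab_frame(n) for n in("wrist","top","scene")}
for n,f in fs.items(): np.save(n+"1.npy",f,allow_pickle=True)
cv2.imwrite("pics/all1.png",np.hstack([cv2.resize(fs["wrist"]["img"],(400,300)),cv2.resize(fs["scene"]["img"][180:360,200:440],(400,300))]))
E
```

```text
t: 4.73
tool_pos: [0.4586, 0.0323, 0.2084]
tool_rot: [180.0, -0.0, -178.8]
force: [0.6, -0.1, -2.7]
gripper_width: 0.0157
finger_force: 30.0
[0.45860138 0.03234541 0.20838437] [ 1.79983196e+02 -1.88751901e-02 -1.78847843e+02] [ 0.57308581 -0.06528463 -2.6718489 ]
```

View pics/all1.png

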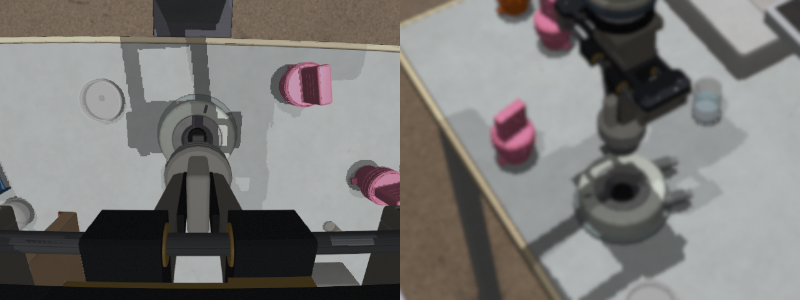

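The wrist view (left) shows the held cartridge at about (195,165) in front of the head at (197,125). I'll measure the head and drum centres from this same view.

```bash
python3 - <<'E'
from h import *
def fit(q):
    for _ in range(4):
        A=np.c_[2*q,np.ones(len(q))];s=np.linalg.lstsq(A,(q**2).sum(1),rcond=None)[0];r=np.sqrt(s[2]+s[:2]@s[:2])
        e=np.abs(np.hypot(*(q-s[:2]).T)-r);q=q[e<max(.0008,2*np.median(e))]
    return s[:2],r,len(q)
f=np.load("wrist1.npy",allow_pickle=True).item();P=cloud(f);Z=P[...,2]
rr=np.hypot(P[...,0]-.4585,P[...,1]-.0315)
d=((Z>.034)&(Z<.045)&(rr<.075)).astype(np.uint8)
cs=cv2.findContours(d,cv2.RETR_EXTERNAL,cv2.CHAIN_APPROX_NONE)[0];c=max(cs,key=len).reshape(-1,2)
q=plane(f,c,.04)[:,:2];q=q[np.abs(np.hypot(*(q-[.4585,.0315]).T)-.058)<.005];print("rim",len(q),fit(q))
d=((Z>.17)&(Z<.195)&(rr<.05));print("drum pts",d.sum(),np.nanmedian(Z[d]))
p=P[d];p=p[np.abs(p[:,2]-np.median(p[:,2]))<.003] if d.sum() else p
side=(Z>.164)&(Z<.183)&(rr<.04);print("side",side.sum());q=P[side][:,:2]
if len(q)>30: print("side fit",fit(q),"z",np.nanmin(Z[(Z>.1)&(rr<.04)]))
neck=(Z>.145)&(Z<.156)&(rr<.03);print("neck",neck.sum());q=P[neck][:,:2]
if len(q)>30: print("neck fit",fit(q))
# slots: dark/low points within ring radius 26-29
ring=(rr<.029)&(rr>.025)&(Z<.036);pp=P[ring];print("slots",ring.sum(),pp[pp[:,0]<.4585].mean(0) if ring.any() else None)
E
```

```text
rim 250 (array([0.45835665, 0.03169012]), np.float64(0.05646829867541289), 242)
drum pts 3630 0.18591691041464664
side 850
side fit (array([0.46073765, 0.03325122]), np.float64(0.030041747796691717), 839) z 0.13862546334950634
neck 0
slots 95 [0.43199724 0.03176706 0.01446098]
```

```bash
python3 -m handwheel '[[0.01,[-0.002,-0.0012,-0.02],[0,0,0]],[0.01,[-0.002,-0.0012,-0.045],[0,0,0]],[0.01,[-0.002,-0.0012,-0.065],[0,0,0]],[0.01,[-0.002,-0.0012,-0.08],[0,0,0]],[0.01,[-0.002,-0.0012,-0.085],[0,0,0]],[0.01,[-0.002,-0.0012,-0.085],[0,0,0]],[0.01,[-0.002,-0.0012,-0.085],[0,0,0]],[0.01,[-0.002,-0.0012,-0.085],[0,0,0]]]'
python3 -m handwheel '[[0.01,[0,0,-0.001],[0,0,0]],[0.01,[0,0,-0.002],[0,0,0]],[0.01,[0,0,-0.003],[0,0,0]],[0.01,[0,0,-0.004],[0,0,0]],[0.01,[0,0,-0.005],[0,0,0]],[0.01,[0,0,-0.006],[0,0,0]],[0.01,[0,0,-0.006],[0,0,0]],[0.01,[0,0,-0.006],[0,0,0]]]'
```

```text
t: 5.55
tool_pos: [0.4576, 0.0302, 0.1246]
tool_rot: [180.0, 0.1, -178.9]
force: [-0.4, 0.2, -3.1]
gripper_width: 0.0157
finger_force: 30.0
t: 6.22
tool_pos: [0.4567, 0.03, 0.1175]
tool_rot: [-180.0, -0.0, -178.9]
force: [0.5, 0.1, -3.2]
gripper_width: 0.0157
finger_force: 30.0
```

```bash
python3 -m handwheel '[[0.01,[0,0.0005,-0.001],[0,0,0]],[0.01,[0,0.0009,-0.002],[0,0,0]],[0.01,[0,0.0009,-0.003],[0,0,0]],[0.01,[0,0.0009,-0.004],[0,0,0]],[0.01,[0,0.0009,-0.004],[0,0,0]]]'
python3 -m handwheel '[[0.01,[0,0,-0.001],[0,0,0]],[0.01,[0,0,-0.002],[0,0,0]],[0.01,[0,0,-0.003],[0,0,0]],[0.01,[0,0,-0.003],[0,0,0]]]'
```

```text
t: 6.63
tool_pos: [0.4567, 0.0309, 0.1133]
tool_rot: [-180.0, -0.0, -178.9]
force: [0.3, 0.3, -3.2]
gripper_width: 0.0158
finger_force: 30.0
t: 6.97
tool_pos: [0.4567, 0.0309, 0.1104]
tool_rot: [-180.0, -0.0, -178.9]
force: [-0.1, -0.5, -2.7]
gripper_width: 0.0159
finger_force: 30.0
```

```bash
python3 -m handwheel '[[0.01,[0,0,-0.001],[0,0,0]],[0.01,[0,0,-0.002],[0,0,0]],[0.01,[0,0,-0.002],[0,0,0]]]'
python3 -m handwheel '[[0.01,[0,0,-0.001],[0,0,0]],[0.01,[0,0,-0.002],[0,0,0]],[0.01,[0,0,-0.002],[0,0,0]]]'
```

```text
t: 7.22
tool_pos: [0.4567, 0.0309, 0.1084]
tool_rot: [-180.0, -0.0, -178.9]
force: [0.3, -1.0, -2.9]
gripper_width: 0.016
finger_force: 30.0
t: 7.47
tool_pos: [0.4568, 0.0309, 0.1065]
tool_rot: [180.0, 0.0, -178.9]
force: [-0.0, 0.2, -3.0]
gripper_width: 0.0156
finger_force: 30.0
```

The lugs dropped into the slots without resistance. Pressing down against the spring next.

```bash
python3 -m handwheel '[[0.01,[0,0,-0.001],[0,0,0]],[0.01,[0,0,-0.002],[0,0,0]],[0.01,[0,0,-0.003],[0,0,0]],[0.01,[0,0,-0.004],[0,0,0]],[0.01,[0,0,-0.005],[0,0,0]],[0.01,[0,0,-0.005],[0,0,0]]]'
python3 -m handwheel '[[0.01,[0,0,-0.001],[0,0,0]],[0.01,[0,0,-0.002],[0,0,0]],[0.01,[0,0,-0.003],[0,0,0]],[0.01,[0,0,-0.004],[0,0,0]],[0.01,[0,0,-0.005],[0,0,0]],[0.01,[0,0,-0.005],[0,0,0]]]'
```

```text
t: 7.97
tool_pos: [0.4569, 0.0309, 0.1016]
tool_rot: [180.0, 0.0, -178.9]
force: [-0.4, 0.5, 2.2]
gripper_width: 0.0157
finger_force: 30.0
t: 8.47
tool_pos: [0.4569, 0.0309, 0.0965]
tool_rot: [180.0, 0.0, -178.9]
force: [0.2, 0.1, 5.1]
gripper_width: 0.0161
finger_force: 30.0
```

```bash
python3 -m handwheel '[[0.01,[0,0,-0.001],[0,0,0]],[0.01,[0,0,-0.002],[0,0,0]],[0.01,[0,0,-0.003],[0,0,0]],[0.01,[0,0,-0.003],[0,0,0]],[0.01,[0,0,-0.003],[0,0,0]]]'
python3 -m handwheel '[[0.01,[0,0,-0.0005],[0,0,0]],[0.01,[0,0,-0.0005],[0,0,0]],[0.01,[0,0,-0.0005],[0,0,0]]]'
```

```text
t: 8.88
tool_pos: [0.4569, 0.031, 0.0937]
tool_rot: [-180.0, 0.0, -178.9]
force: [-1.7, -0.5, 6.4]
gripper_width: 0.0162
finger_force: 30.0
t: 9.13
tool_pos: [0.4569, 0.031, 0.0932]
tool_rot: [180.0, 0.0, -178.9]
force: [-1.3, -0.1, 6.0]
gripper_width: 0.0157
finger_force: 30.0
```

```bash
python3 -m handwheel '[[0.01,[0,0,-0.0004],[0,0,0]],[0.01,[0,0.0001,-0.0004],[0,0,-0.06]],[0.01,[0,0.0002,-0.0004],[0,0,-0.12]],[0.01,[0,0.0003,-0.0004],[0,0,-0.18]],[0.01,[0,0.0004,-0.0004],[0,0,-0.24]],[0.01,[0.0001,0.0005,-0.0004],[0,0,-0.3]],[0.01,[0.0001,0.0005,-0.0004],[0,0,-0.3]]]'; python3 -c "
from h import *;print(sense()['wrist_torque'])"
```

```text
t: 9.72
tool_pos: [0.4575, 0.0315, 0.093]
tool_rot: [180.0, 0.1, 163.7]
force: [-0.7, 0.2, 6.7]
gripper_width: 0.0153
finger_force: 30.0
[-0.03597345  0.07100937 -0.0310872 ]
```

```bash
python3 -m handwheel '[[0.01,[0,0.0001,0],[0,0,-0.08]],[0.01,[0.0001,0.0003,0],[0,0,-0.16]],[0.01,[0.0002,0.0004,0],[0,0,-0.24]],[0.01,[0.0002,0.0005,0],[0,0,-0.32]],[0.01,[0.0003,0.0006,0],[0,0,-0.4]],[0.01,[0.0004,0.0007,0],[0,0,-0.48]],[0.01,[0.0005,0.0008,0],[0,0,-0.56]],[0.01,[0.0006,0.0009,0],[0,0,-0.64]],[0.01,[0.0007,0.001,0],[0,0,-0.72]],[0.01,[0.0008,0.0011,0],[0,0,-0.8]],[0.01,[0.0008,0.0011,0],[0,0,-0.8]]]'; python3 -c "
from h import *;print(sense()['wrist_torque'])"
```

```text
t: 10.63
tool_pos: [0.4586, 0.0326, 0.0931]
tool_rot: [179.9, 0.0, 117.8]
force: [0.1, -1.2, 7.6]
gripper_width: 0.0159
finger_force: 30.0
[-0.11897418 -0.01100097 -0.08425963]
```

```bash
T='from h import *;s=sense();print(s["wrist_torque"],s["tool_rot"])'; python3 -m handwheel '[[0.01,[0.0001,0,0],[0,0,-0.04]],[0.01,[0.0001,0.0001,0],[0,0,-0.08]],[0.01,[0.0002,0.0001,0],[0,0,-0.12]],[0.01,[0.0003,0.0001,0],[0,0,-0.16]],[0.01,[0.0003,0.0001,0],[0,0,-0.2]],[0.01,[0.0003,0.0001,0],[0,0,-0.2]]]'; python3 -c "$T"
python3 -m handwheel '[[0.01,[0,0,0],[0,0,-0.02]],[0.01,[0,0,0],[0,0,-0.04]],[0.01,[0,0,0],[0,0,-0.04]]]'; python3 -c "$T"
```

```text
t: 11.13
tool_pos: [0.4589, 0.0327, 0.0931]
tool_rot: [179.9, 0.0, 106.5]
force: [-0.8, 0.3, 7.1]
gripper_width: 0.0156
finger_force: 30.0
[-0.08530537 -0.03950542 -0.05264194] [1.79903974e+02 2.44464991e-02 1.06476504e+02]
t: 11.38
tool_pos: [0.4589, 0.0327, 0.0931]
tool_rot: [179.9, 0.0, 104.3]
force: [-0.9, 0.6, 6.4]
gripper_width: 0.0161
finger_force: 30.0
[-0.07822341 -0.03969005  0.01791872] [1.79897500e+02 2.10474970e-02 1.04259066e+02]
```

```bash
T='from h import *;s=sense();print(s["wrist_torque"],s["tool_rot"])'; python3 -m handwheel '[[0.01,[0,0,0],[0,0,-0.02]],[0.01,[0,0,0],[0,0,-0.04]],[0.01,[0,0,0],[0,0,-0.04]]]'; python3 -c "$T"
python3 -m handwheel '[[0.01,[0,0,0],[0,0,-0.02]],[0.01,[0,0,0],[0,0,-0.03]],[0.01,[0,0,0],[0,0,-0.03]]]'; python3 -c "$T"
```

```text
t: 11.63
tool_pos: [0.4589, 0.0327, 0.0931]
tool_rot: [179.9, 0.0, 102.0]
force: [1.1, -0.4, 6.6]
gripper_width: 0.016
finger_force: 30.0
[-0.0310994   0.01514454  0.01006711] [1.79895472e+02 1.78526665e-02 1.01968127e+02]
t: 11.88
tool_pos: [0.459, 0.0327, 0.0931]
tool_rot: [179.9, 0.0, 100.3]
force: [-0.0, -0.1, 6.4]
gripper_width: 0.016
finger_force: 30.0
[-0.08580804  0.01037389  0.0065049 ] [1.79887519e+02 1.66049270e-02 1.00282815e+02]
```

```bash
T='from h import *;s=sense();print(s["wrist_torque"],s["tool_rot"])'; python3 -m handwheel '[[0.01,[0,0,0],[0,0,-0.02]],[0.01,[0,0,0],[0,0,-0.03]],[0.01,[0,0,0],[0,0,-0.03]]]'; python3 -c "$T"
python3 -m handwheel '[[0.01,[0,0,0],[0,0,-0.02]],[0.01,[0,0,0],[0,0,-0.03]],[0.01,[0,0,0],[0,0,-0.03]]]'; python3 -c "$T"
```

```text
t: 12.13
tool_pos: [0.4589, 0.0327, 0.0931]
tool_rot: [179.9, 0.0, 98.6]
force: [0.1, 0.1, 7.6]
gripper_width: 0.0155
finger_force: 30.0
[-0.05957279 -0.01296781  0.08630876] [1.79893409e+02 1.53932619e-02 9.85733011e+01]
t: 12.38
tool_pos: [0.459, 0.0326, 0.0931]
tool_rot: [179.9, 0.0, 96.9]
force: [1.0, 0.7, 6.5]
gripper_width: 0.0159
finger_force: 30.4
[-0.06740841 -0.03119732  0.68068757] [1.79890122e+02 3.02752902e-02 9.69246721e+01]
```

The torque rose to 0.68 N m, so that is the end stop. I'll ease the torque a little and let the cartridge rise.

```bash
T='from h import *;s=sense();print(s["wrist_torque"],s["tool_rot"])'; python3 -m handwheel '[[0.01,[0,0,0],[0,0,0.015]],[0.01,[0,0,0.001],[0,0,0.015]],[0.01,[0,0,0.002],[0,0,0.015]],[0.01,[0,0,0.003],[0,0,0.015]],[0.01,[0,0,0.004],[0,0,0.015]],[0.01,[0,0,0.005],[0,0,0.015]],[0.01,[0,0,0.005],[0,0,0.015]]]'; python3 -c "$T"
```

```text
t: 12.97
tool_pos: [0.4588, 0.0327, 0.098]
tool_rot: [179.9, 0.0, 97.7]
force: [4.7, -0.9, -1.0]
gripper_width: 0.0158
finger_force: 30.1
[-0.04543101 -1.08998384  0.48317055] [1.79913719e+02 8.64867066e-03 9.77346040e+01]
```

```bash
python3 -m handwheel '[[0.014,[0,0,0],[0,0,0]],[0.02,[0,0,0],[0,0,0]],[0.03,[0,0,0],[0,0,0]],[0.045,[0,0,0],[0,0,0]],[0.06,[0,0,0],[0,0,0]],[0.06,[0,0,0],[0,0,0]],[0.06,[0,0,0],[0,0,0]],[0.06,[0,0,0],[0,0,0]]]' 5
python3 - <<'E'
from h import *
f=grab_frame("wrist");cv2.imwrite("pics/w2.png",f["img"])
P=cloud(f);Z=P[...,2];rr=np.hypot(P[...,0]-.4585,P[...,1]-.0315)
g=(rr<.026)&(Z>.11)&(Z<.13);print("grip top",g.sum(),np.median(Z[g]))
vu=np.argwhere(g)[:,::-1].astype(np.float32);b=plane(f,cv2.boxPoints(cv2.minAreaRect(vu)),.12);print(b[:,:2].round(4),b.mean(0))
r=(rr>.04)&(rr<.055)&(Z>.03)&(Z<.05);print("rim",np.median(Z[r]))
d=(rr>.015)&(rr<.029)&(Z>.068)&(Z<.085);print("drum top",d.sum(),np.median(Z[d]))
E
```

```text
t: 13.63
tool_pos: [0.4578, 0.0326, 0.0976]
tool_rot: [-180.0, -0.0, 97.7]
force: [-0.6, 0.3, -1.2]
gripper_width: 0.0578
finger_force: 0.0
grip top 3656 0.120748168630877
[[0.4481 0.0577]
 [0.4632 0.0598]
 [0.4702 0.014 ]
 [0.4536 0.0117]] [0.45878401 0.03579041 0.12      ]
rim 0.04048595295059998
drum top 4653 0.07695690686250653
```

View pics/w2.png

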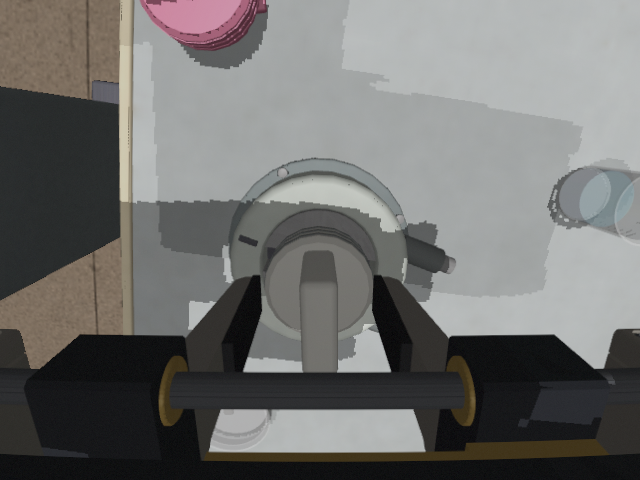

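The wrist view shows the cartridge upright in the head at (320,290), with the fingers clear on both sides. Its top reads 120.7 mm, which puts the underside at about 20.5 mm, the locking level. Retreating straight up for a final check.

```bash
python3 -m handwheel '[[0.06,[0,0,0.01],[0,0,0]],[0.06,[0,0,0.03],[0,0,0]],[0.06,[0,0,0.06],[0,0,0]],[0.06,[0,0,0.09],[0,0,0]],[0.06,[0,0,0.12],[0,0,0]],[0.06,[0,0,0.12],[0,0,0]],[0.06,[0,0,0.12],[0,0,0]],[0.06,[0,0,0.12],[0,0,0]]]'
python3 - <<'E'
from h import *
f=grab_frame("wrist")
P=cloud(f);Z=P[...,2];rr=np.hypot(P[...,0]-.4585,P[...,1]-.0315)
g=(rr<.028)&(Z>.105)&(Z<.13);print("grip top",g.sum(),np.median(Z[g]))
b=plane(f,cv2.boxPoints(cv2.minAreaRect(np.argwhere(g)[:,::-1].astype(np.float32))),.12);print(b[:,:2].round(4),b.mean(0))
r=(rr>.04)&(rr<.055)&(Z>.03)&(Z<.05);print("rim",np.median(Z[r]))
E
```

```text
t: 14.35
tool_pos: [0.4576, 0.0326, 0.2176]
tool_rot: [180.0, 0.0, 97.7]
force: [-0.0, -0.2, 0.0]
gripper_width: 0.0598
finger_force: 0.0
grip top 1281 0.12077843386240805
[[0.4481 0.0568]
 [0.4632 0.0589]
 [0.4699 0.0119]
 [0.4541 0.0098]] [0.45880988 0.03434432 0.12      ]
rim 0.04043961251944528
```

```bash
python3 -c "
from station import *
print(hand_in())"
```

```text
the job is handed in; nothing more can be done
None
```

The cartridge is in the filter head, twisted clockwise about 1.45 rad to the end stop and sprung up to about 20.5 mm, the locking level. The arm is clear, the glassware was not approached, and the job was handed in at about 14.4 s; no verdict came back.

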